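# Ratchet a hold-down clamp tight on a slab

### The job

Clamp the grey slab for sanding: take the ratchet ring wrench, set its ring gently over the big hexagon bolt head of the hold-down clamp until it is fully down on it, and swing the handle back and forth between the two posts, without lifting it off, until the bolt goes solid and the rubber pad is nipped firmly onto the slab (about 0.8 N m), but do not force it further. Then lift the wrench off and lay it flat on the open bench, well clear of the clamp; turn the bolt only with the wrench and leave the other things where they are.

Things in the scene. Friction and masses are not known exactly. Their poses are not given: they have to be found in the camera images.
- wrench: ratchet ring wrench, 0.4 kg, lying flat on the bench: steel ring head 70 mm across, 24 mm high, with a hexagon hole right through, and a handle. Origin at the hole's centre on the underside, z up, handle along its -x, reaching 215 mm from the origin
- grip (a point): middle of the wrench's black rubber grip, 140 mm from the wrench's origin along its -x, 10 mm above its underside. The grip runs from 105 to 205 mm from the origin, 22 mm wide (y), 20 mm high (resting on the bench)
- ring (a point): centre of the ring's top, 24 mm above the wrench's origin. The hexagon hole, 37.8 mm across flats, from 2 to 12 mm above the underside (wider above), is in an inner socket: the handle swung clockwise (from above) carries the socket along; swung anticlockwise, the socket slips in 20 degree clicks (drag under 0.06 N m). The hexagon's angle to the handle is random and not reported: find it by feel or sight (repeats every 60 degrees)
- clamp: hold-down clamp fixed to the bench, origin on the bench under the bolt, z up. Base plate 150 mm square, 8 mm thick; grey slab 200 x 200 x 40 mm, from 45 to 245 mm along its +x. Its vertical bolt, on the axis of the origin, draws a dark steel strap 40 mm wide down onto the slab
- posts (a point): middle between two upright posts 16 mm thick, 108 mm high, at clamp x -28 mm, y +53 and -53 mm; this point is at their top. The wrench's handle points to the clamp's -x, between the posts: it swings freely 40 degrees to either side of -x. One such stroke is not enough to tighten the bolt
- bolt: steel hexagon bolt head, 36 mm across flats (a flat faces its own +x and every 60 degrees from there), 15 mm high, the top 3 mm a 45 degree cone 30 mm wide at the top; origin at the centre of its underside, on its collar, 70 to 73 mm above the bench at first. Turning it clockwise carries bolt, collar and strap down, 4 mm per rad, to 63 mm when the pad meets the slab
- bolt_top (a point): centre of the bolt head's top face. The bolt stays where it is left. Torque to turn it: 0.15 N m until the pad meets the slab (1.8 to 2.4 rad from the start), then it goes solid: 0.45 N m, rising by 1.3 N m per rad. About 0.8 N m (6 N at the grip) is firm; above 1.2 N m it is overloaded
- collar: load-indicating spring collar, a flat dark disc 52 mm across under the bolt, 3 mm thick, mostly hidden by the wrench's ring when that is on; origin at its underside's centre. It turns with the bolt (their x axes together) until the pad meets the slab and then stands still, while the bolt, against the collar's spring, turns on by 0.1 rad (just nipped), 0.3 rad (firm), over 0.6 rad (overloaded)
- pad (a point): centre of the underside of the round rubber pad (28 mm across) under the strap's end, 65 mm from the bolt towards the clamp's +x; it starts 7 to 10 mm above the slab and comes down onto it
- seat (a point): point of the slab's top face below the pad, 40 mm above the bench
- open_spanner: plain dark steel open-ended spanner lying flat, 220 mm long, fork jaw at its origin, handle to its -x; not needed
- pin_spanner: flat dark steel pin spanner with two small pins, 150 mm long, origin mid-length on its underside; not needed
- cork_block: cork sanding block 100 x 60 x 32 mm, origin centre of underside; not needed
- tape_roll: roll of tape lying flat, 90 mm across, 24 mm high; not needed
- screw_jar: clear jar with steel cap, 60 mm across, 75 mm high, upright; not needed
- spray_can: white spray can, 66 mm across, 190 mm high, upright; not needed
- screwdriver: screwdriver lying flat, handle to its -x; not needed

How it is judged:
By the outcome, as a careful person would: the job done as asked, in the order asked, and still so for the second after the job is handed in, with the robot touching nothing.
It also fails if it takes over 72 s, if anything falls off the work surface, if the arm or the gripper's body presses on something with over 40 N, if the wrist force passes 120 N, or if a joint passes its speed limit or range.

### The arm

A 6-joint arm with a two-finger parallel gripper is mounted at the origin on the work surface. World frame = base frame: x ahead of the robot, y to its left, z up, the work surface at z = 0. Lengths are in m, angles in rad, forces in N, time in s.
With the tool pointing down it reaches from about 0.25 to 0.775 m from the base axis. Payload 4 kg.
Tool frame: the origin (TCP) lies midway between the tips of the shut fingers; the grasp point (between the pads) lies 19 mm behind it (robot.grasp_offset is the distance from the TCP to the grasp point, in m); z points along the fingers, y is the direction in which the jaws open and shut (so a half turn about z gives the same grasp; the last joint's range is limited). The gripper opens to 94 mm and grips with 3 to 60 N. Pads are 16 mm wide; open, the fingers measure 119 mm over their backs; the gripper's body (75 mm by 177 mm) begins 78 mm behind the grasp point.
Start: joints at [1.199, 0.087, 1.371, -0, 1.684, -0.103], TCP at [0.146, 0.53, 0.206] pointing down, gripper open.
Joint ranges: [-3.1, 3.1], [-0.76, 2.03], [0.27, 2.55], [-1.08, 4.22], [0.17, 2.65], [-2.57, 2.57]. Speed limits (rad/s): [2.79, 2.79, 3.14, 3.14, 3.14, 3.14].

### API

Orientations are given as [roll, pitch, yaw] about the fixed x, y, z axes, in that order (R = Rz(yaw) Ry(pitch) Rx(roll)).
In Python, from bench import status, viewer, order, robot gives the robot as it stands. The module is installed in compiled form; this text tells all that it offers.
- The arm moves only by the tool move_arm, never from a script. Its argument "targets" is a list of rows, each a list of 3 entries, a list of its own where there are three numbers: the shift along the tool's x, y, z in mm, then the turn, a rotation vector about the tool's x, y, z in degrees, then the opening, from -1 (shut) to 1 (fully open). A call has 1 to 20 rows; each row is the pose to reach, as a shift and turn from the pose commanded when the call began, along the tool's axes at that moment; what a row does not reach only later rows make up. A row lasts 1/8 s, in which the tool goes at most 62.5 mm and 10.7 degrees, less where a joint would pass 70% of its speed; a pose out of reach is approached as far as the arm can. A call with a gripper value outside its range is refused whole. The fingers move at their own pace and stop on an object; the grip force is fixed at half the most. Time passes only in rows, so rows that repeat a pose let the fingers close. It gives the time, the measured TCP pose, the force and the opening at its end, in the units of the state.
- status.get_obs(): the state, without advancing time (a new reading comes with each control period).
- viewer.snapshot(name): name is "side" or "top"; returns the picture (420x560x3 uint8, red, green, blue); there is no depth.
- viewer.camera_model(name): a dict with "K" (3x3 intrinsics, pixels), "xyz" and "attitude" of the camera in the world. Camera axes: x right, y up, looking along -z (the intrinsics and any distortion apply to the point x, -y, -z); pixel columns grow to the right and rows downward; lengths in m; the calibration is good to about 2 mm. A picture is of the moment at which its call begins. camera_model takes no time and is no camera call.
- order.close_job(): hands the job in, once; it reports no verdict.
The state is a dict: "time": time; "joint_positions": joint angles; "qvel": joint speeds; "joint_torque": joint torques, N m; "tool_pos": TCP position; "ee_rot": TCP orientation; "wrist_force": force on the tool from outside, world axes, zero at the start; "wrist_torque": the same for the moment, N m; "width": finger opening in m.
Only numpy, scipy, OpenCV 4.12 (cv2) and the standard library are available. Lean on these libraries where they do the work, as an engineer would, in place of code of your own. Each camera call takes 0.05 s, during which the arm holds its last target. There are 200 camera calls.

## Working session

There is one attempt and no reset: what is moved stays moved. The work goes in short steps, Python scripts to look and compute and a tool call to move; the robot and the scene stay as the last step left them, time stands still between calls to the robot, and variables do not carry over. Pictures are saved under pics/ and viewed, about 8 in all and at most 12, crops included, and the job is handed in when it is done.

Besides the shell and the picture viewer there is one more tool, called after ">>>" as a command line: name --argument value ..., lists and objects as JSON in quotes. move_arm: Moves the arm, as the interface text tells. Its arguments: {"type":"object","properties":{"targets":{"type":"array"}},"required":["targets"]}

```bash
mkdir -p pics; cat > h.py <<'E'
import numpy as np, cv2
from scipy.spatial.transform import Rotation as R
from bench import status, viewer, order, robot
def snap(n,f):
    im=viewer.snapshot(n); cv2.imwrite('pics/'+f,im[:,:,::-1]); return im
def cam(n):
    c=viewer.camera_model(n); a=np.array(c['attitude'],float)
    M=a if a.shape==(3,3) else (R.from_euler('xyz',a).as_matrix() if a.size==3 else R.from_quat(a).as_matrix())
    return np.array(c['K'],float),np.array(c['xyz'],float),M,c
def ray(n,u,v):
    K,p,M,c=cam(n); d=np.linalg.inv(K)@[u,v,1]; return p,M@(d*[1,-1,-1])
def onz(n,u,v,z):
    p,d=ray(n,u,v); return p+d*(z-p[2])/d[2]
def proj(n,X):
    K,p,M,c=cam(n); q=M.T@(np.array(X)-p); q=K@(q*[1,-1,-1]); return q[:2]/q[2]
E
python3 - <<'E'
from h import *
for n in('side','top'): snap(n,n+'0.png'); print(viewer.camera_model(n))
print(status.get_obs())
E
```

```text
{'K': array([[426.55491647,   0.        , 278.54871573],
       [  0.        , 426.55491647, 210.27122944],
       [  0.        ,   0.        ,   1.        ]]), 'xyz': array([ 0.43459396, -0.88100625,  1.02973581]), 'attitude': array([ 7.71585748e-01,  1.32656975e-04, -1.13082699e-01])}
{'K': array([[441.49252756,   0.        , 263.81070855],
       [  0.        , 441.49252756, 209.2475998 ],
       [  0.        ,   0.        ,   1.        ]]), 'xyz': array([ 0.37587481, -0.00888932,  1.26944622]), 'attitude': array([ 0.13169286,  0.01388434, -1.57183871])}
{'time': 0.1, 'joint_positions': array([ 1.19890680e+00,  8.78821494e-02,  1.37205481e+00, -2.74838387e-05,
        1.68363767e+00, -1.03106768e-01]), 'qvel': array([-3.23185401e-05, -1.51300005e-03, -2.29159063e-03,  5.57324364e-04,
       -8.79038928e-04,  8.27849182e-04]), 'joint_torque': array([ 1.68410847e-03, -3.41255021e+01, -3.03301227e+01,  7.19281984e-02,
        3.04826349e-02, -1.12386356e-04]), 'tool_pos': array([0.14589443, 0.5297863 , 0.20444518]), 'ee_rot': array([-3.13961840e+00, -1.76822715e-04,  2.87280665e+00]), 'wrist_force': array([ 0.07122065,  0.69906639, -0.43334005]), 'wrist_torque': array([-0.03335218,  0.01254826,  0.01344535]), 'width': 0.09379912168123686}
```

View pics/top0.png

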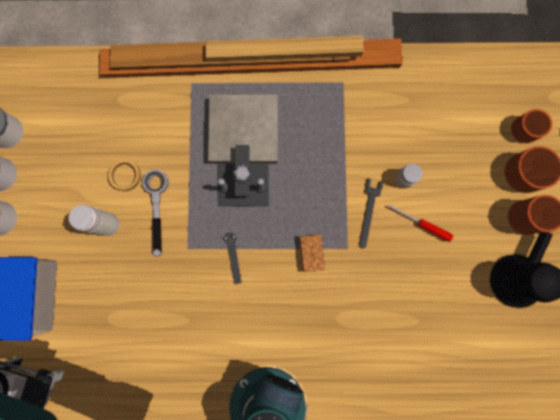

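View pics/side0.png

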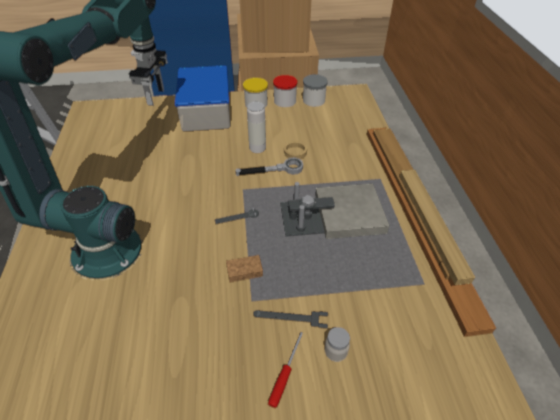

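The top view shows the wrench ring at about (154,182), its grip at about (156,236), the bolt at about (242,173), and the clamp's +x pointing up the image. The side view agrees. Next: closer crops.

```bash
python3 - <<'E'
from h import *
t=cv2.imread('pics/top0.png'); s=cv2.imread('pics/side0.png')
a=cv2.resize(t[160:265,60:195],None,fx=3,fy=3,interpolation=cv2.INTER_CUBIC)[:300,:400]
b=cv2.resize(t[135:210,200:300],None,fx=4,fy=4,interpolation=cv2.INTER_CUBIC)
c=cv2.resize(s[150:183,230:310],None,fx=5,fy=5,interpolation=cv2.INTER_CUBIC); c=cv2.copyMakeBorder(c,0,300-c.shape[0],0,0,0)
d=cv2.resize(s[175:250,270:370],None,fx=4,fy=4,interpolation=cv2.INTER_CUBIC)
cv2.imwrite('pics/c0.png',np.vstack([np.hstack([a,b]),np.hstack([c,d])]))
for n,l in dict(ring=(154,182,.024),g1=(156,218,.02),g2=(156.5,254,.02),bolt=(242,173,.086),po1=(221.5,183,.108),po2=(261.5,183,.108),tape=(124,177,.024),canbase=(108,225,0),pin=(234,258,.005)).items(): print(n,onz('top',*l).round(4))
print('side ring',onz('side',293,165,.024),'bolt',onz('side',308,200,.086))
E
```

```text
ring [0.6209 0.3244 0.024 ]
g1 [0.5171 0.3164 0.02  ]
g2 [0.4147 0.3118 0.02  ]
bolt [0.6329 0.067  0.086 ]
po1 [0.601  0.1203 0.108 ]
po2 [0.6006 0.0132 0.108 ]
tape [0.6359 0.4118 0.024 ]
canbase [0.4993 0.4607 0.    ]
pin [0.4035 0.0936 0.005 ]
side ring [0.62366654 0.31528056 0.024     ] bolt [0.6356571  0.06564653 0.086     ]
```

View pics/c0.png

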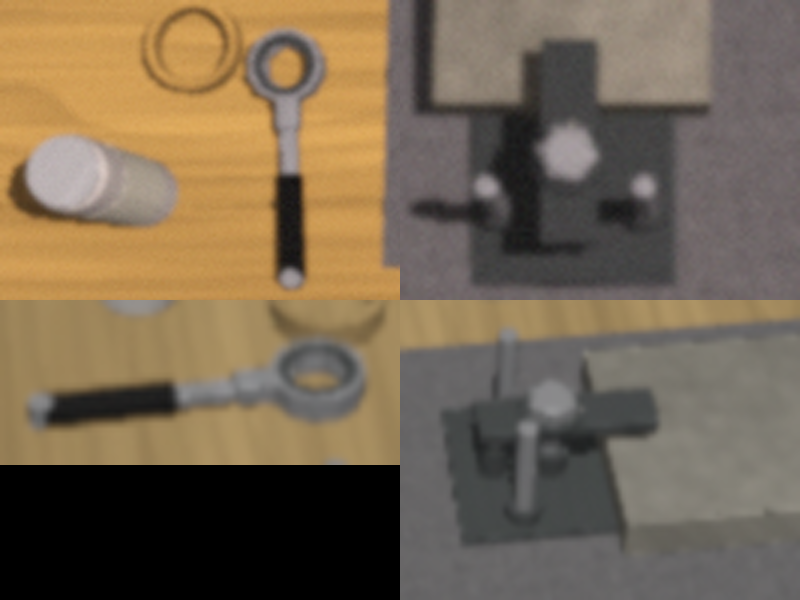

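The crop shows the ring centre at top pixel (155.3,182), the handle end at (156.7,252.7), the bolt head at (242,173), and the post tops at (221.5,181.5) and (261,181.5). One round of blob centroids should tighten these.

```bash
cat >> h.py <<'E'
def tri(pt,ps):
    (a,d),(b,e)=ray('top',*pt),ray('side',*ps); d/=np.linalg.norm(d); e/=np.linalg.norm(e)
    s=np.linalg.lstsq(np.c_[d,-e],b-a,rcond=None)[0]; P,Q=a+s[0]*d,b+s[1]*e
    return (P+Q)/2,np.linalg.norm(P-Q)
def blob(im,box,lo,chan=None):
    x0,y0,x1,y1=box; g=cv2.cvtColor(im[y0:y1,x0:x1],cv2.COLOR_RGB2GRAY).astype(float)
    m=(g>lo).astype(np.uint8); n,l,st,c=cv2.connectedComponentsWithStats(m)
    return [(c[i]+[x0,y0],st[i]) for i in range(1,n) if st[i][4]>5]
E
python3 - <<'E'
from h import *
t=cv2.imread('pics/top0.png')[:,:,::-1].copy(); s=cv2.imread('pics/side0.png')[:,:,::-1].copy()
for n,im,box in(('top',t,(210,158,275,196)),('side',s,(280,180,325,235))):
  for lo in(120,140,160):
    print(n,lo,[(c.round(1).tolist(),st.tolist()) for c,st in blob(im,box,lo)])
# wrench: grip black mask
for n,im,box in(('top',t,(140,205,170,262)),('side',s,(232,158,290,180))):
    x0,y0,x1,y1=box; m=im[y0:y1,x0:x1].max(2)<60; yy,xx=np.nonzero(m); print(n,'grip',xx.mean()+x0,yy.mean()+y0,xx.min()+x0,xx.max()+x0,yy.min()+y0,yy.max()+y0)
b=t[160:186,228:256]; sb=s[190:212,296:322]
A=cv2.resize(b,(392,364),interpolation=cv2.INTER_LANCZOS4);B=cv2.resize(sb,(364,308),interpolation=cv2.INTER_LANCZOS4)
C=cv2.resize(t[166:198,138:170],(392,392),interpolation=cv2.INTER_LANCZOS4)
o=np.zeros((600,800,3),np.uint8);o[:364,:392]=A;o[:392,400:792]=C;o=np.ascontiguousarray(o[:400])
cv2.imwrite('pics/c1.png',np.clip(o.astype(float)*1.2,0,255).astype(np.uint8)[:,:,::-1])
E
```

```text
top 120 [([218.9, 158.5], [0, 0, 19, 2, 37]), ([262.2, 158.5], [40, 0, 25, 2, 49]), ([242.0, 172.5], [26, 8, 13, 14, 128]), ([221.0, 181.2], [9, 21, 5, 5, 20]), ([260.8, 181.2], [49, 21, 5, 5, 19])]
top 140 [([264.4, 158.2], [49, 0, 12, 2, 15]), ([242.0, 172.6], [27, 10, 12, 11, 96]), ([221.4, 181.1], [10, 22, 4, 3, 11]), ([260.7, 181.3], [49, 22, 4, 4, 10])]
top 160 []
side 120 [([299.1, 182.0], [0, 0, 45, 7, 216]), ([321.1, 191.1], [36, 8, 9, 8, 47]), ([307.5, 199.2], [23, 15, 10, 9, 71]), ([301.5, 206.8], [20, 26, 4, 3, 10]), ([323.6, 212.5], [43, 30, 2, 7, 11])]
side 140 [([280.5, 182.3], [0, 0, 2, 6, 11]), ([287.9, 181.9], [5, 0, 6, 5, 24]), ([301.1, 181.1], [16, 0, 10, 4, 29]), ([308.0, 201.5], [27, 21, 3, 2, 6])]
side 160 []
top grip 156.2117117117117 234.0900900900901 153 160 219 249
side grip 252.05970149253733 170.53731343283582 239 264 167 174
```

View pics/c1.png

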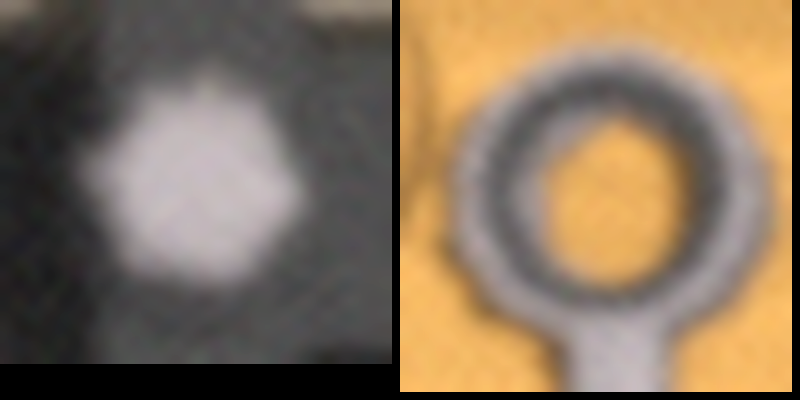

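The bolt's vertices point left and right in the image, turned about 5° clockwise. The socket's vertices lie roughly along the handle. So the ring should drop on with the handle about 25° anticlockwise of clamp -x, on the -y side. Next I'll compute the poses.

```bash
python3 - <<'E'
from h import *
print('bolt',tri((242,172.5),(307.5,199.2)), onz('top',242,172.5,.083),onz('side',307.5,199.2,.083))
print('posts',onz('top',221.2,181.2,.108),onz('top',260.8,181.2,.108), tri((260.8,181.2),(301.5,206.8)))
r=onz('top',138+(612-400)/12.25-.5,166+192/12.25-.5,.02); g=onz('top',156.2,234.1,.017); gs=onz('side',252,170.5,.015); rs=onz('side',293,165.5,.02)
print('ring',r,'grip155',g,'side',gs,rs)
d=(r-g)[:2]; print(np.hypot(*d),np.degrees(np.arctan2(d[1],d[0])))
E
```

```text
bolt (array([0.63392103, 0.06680156, 0.08853701]), np.float64(0.00040422287608034773)) [0.63492311 0.06715234 0.083     ] [0.63530147 0.07242254 0.083     ]
posts [0.60590802 0.12121149 0.108     ] [0.60550607 0.01505795 0.108     ] (array([0.60575965, 0.01503469, 0.10953738]), np.float64(0.0010939762705059841))
ring [0.62414254 0.32318636 0.02      ] grip155 [0.4712337  0.31516274 0.017     ] side [0.47241771 0.31194917 0.015     ] [0.62402855 0.3172035  0.02      ]
0.1531192066016858 3.0037391334057557
```

```bash
cat >> h.py <<'E'
def P(x,y,z,yaw,pitch=0):  # tool down, yaw deg; pitch deg = tilt about the tool's own y
    return np.array([x,y,z]),R.from_euler('xyz',[180,0,yaw],degrees=True)*R.from_euler('y',pitch,degrees=True)
def rel(c,*ts):
    for t in ts:
        s=c[1].inv().apply(t[0]-c[0])*1e3; r=(c[1].inv()*t[1]).as_rotvec(degrees=True); print([s.round(1).tolist(),r.round(1).tolist()])
def apply(c,s,r): # commanded pose after a move
    return c[0]+c[1].apply(np.array(s)/1e3), c[1]*R.from_rotvec(r,degrees=True)
E
python3 - <<'E'
from h import *
c=P(.146,.53,.206,164.6)
rel(c,P(.499,.3155,.206,183),P(.499,.3155,.06,183),P(.499,.3155,.0055,183))
E
```

```text
[[-397.3, -113.1, -0.0], [0.0, 0.0, -18.4]]
[[-397.3, -113.1, 146.0], [0.0, 0.0, -18.4]]
[[-397.3, -113.1, 200.5], [0.0, 0.0, -18.4]]
```

>>> move_arm --targets '[[[-397.3,-113.1,0],[0,0,-18.4],1],[[-397.3,-113.1,0],[0,0,-18.4],1],[[-397.3,-113.1,0],[0,0,-18.4],1],[[-397.3,-113.1,0],[0,0,-18.4],1],[[-397.3,-113.1,0],[0,0,-18.4],1],[[-397.3,-113.1,0],[0,0,-18.4],1],[[-397.3,-113.1,0],[0,0,-18.4],1],[[-397.3,-113.1,0],[0,0,-18.4],1],[[-397.3,-113.1,70],[0,0,-18.4],1],[[-397.3,-113.1,146],[0,0,-18.4],1],[[-397.3,-113.1,146],[0,0,-18.4],1],[[-397.3,-113.1,146],[0,0,-18.4],1]]'

```text
time: 1.6
tool_pos: [0.4961, 0.3156, 0.0566]
ee_rot: [-3.14, -0.006, -3.088]
wrist_force: [0.1, 0.6, -0.1]
width: 0.0936
```

>>> move_arm --targets '[[[0,0,30],[0,0,0],1],[[0,0,53],[0,0,0],1],[[0,0,53],[0,0,0],1],[[0,0,53],[0,0,0],-1],[[0,0,53],[0,0,0],-1],[[0,0,53],[0,0,0],-1],[[0,0,53],[0,0,0],-1],[[0,0,53],[0,0,0],-1],[[0,0,53],[0,0,0],-1]]'

```text
time: 2.72
tool_pos: [0.4991, 0.3157, 0.0064]
ee_rot: [3.142, -0.0, -3.089]
wrist_force: [-0.0, 1.2, 0.2]
width: 0.0376
```

>>> move_arm --targets '[[[0,0,4],[0,0,0],-1],[[0,0,4],[0,0,0],-1],[[0,0,4],[0,0,0],-1],[[0,0,4],[0,0,0],-1],[[0,0,4],[0,0,0],-1]]'

```text
time: 3.35
tool_pos: [0.4987, 0.3154, 0.0019]
ee_rot: [-3.141, -0.001, -3.089]
wrist_force: [0.7, -0.2, -3.7]
width: 0.0214
```

>>> move_arm --targets '[[[0,0,-20],[0,0,0],-1],[[0,0,-60],[0,0,0],-1],[[0,0,-110],[0,0,0],-1],[[0,0,-150],[0,0,0],-1],[[0,0,-150],[0,0,0],-1],[[0,0,-150],[0,0,0],-1]]'

```text
time: 4.1
tool_pos: [0.4977, 0.3149, 0.1497]
ee_rot: [-3.14, -0.004, -3.089]
wrist_force: [-0.4, -0.5, -4.9]
width: 0.0219
```

```bash
python3 - <<'E'
from h import *
t=snap('top','t1.png'); s=snap('side','s1.png')
o=status.get_obs(); print(o['time'],o['tool_pos'],o['wrist_force'],o['wrist_torque'],o['width'])
A=cv2.resize(t[130:270,100:240],(500,500)); B=cv2.resize(s[100:190,220:340],(300,225))
s2=s[90:190,220:340]; B=cv2.resize(s2,(600,500))
o=np.zeros((500,800,3),np.uint8); o[:,:300]=A[:,:300]; o[:,300:]=B[:,:500]
cv2.imwrite('pics/c2.png',o[:,:,::-1])
E
```

```text
4.2 [0.49732685 0.31476749 0.14867405] [-0.86751507  0.44969661 -4.75420784] [ 0.02200749  0.10937581 -0.02248862] 0.021935713231754632
```

View pics/c2.png

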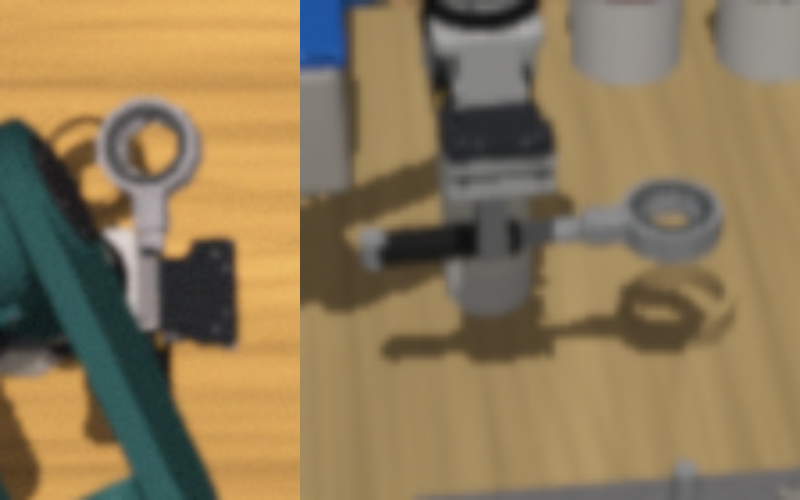

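The wrench is held level, with the ring at top pixel (141.4,171.2) and side pixel (293.6,130.6).

```bash
python3 - <<'E'
from h import *
p,e=tri((141.4,171.2),(293.6,130.6)); print(p,e)
c=P(.499,.3155,.153,183)
o=status.get_obs(); d=p[:2]-o['tool_pos'][:2]; print(np.hypot(*d),np.degrees(np.arctan2(d[1],d[0])))
a=np.radians(25); B=np.array([.634,.068]); g=B-.125*np.array([np.cos(a),np.sin(a)])
rel(c,P(*g,.143,205))
E
```

```text
[0.62092486 0.31731883 0.17416659] 0.002919072680234259
0.12362434426320223 1.1825471236742973
[[-6.0, -301.1, 10.0], [0.0, 0.0, -22.0]]
```

>>> move_arm --targets '[[[-6,-301,0],[0,0,-22],-1],[[-6,-301,0],[0,0,-22],-1],[[-6,-301,0],[0,0,-22],-1],[[-6,-301,0],[0,0,-22],-1],[[-6,-301,0],[0,0,-22],-1],[[-6,-301,0],[0,0,-22],-1],[[-6,-301,10],[0,0,-22],-1],[[-6,-301,20],[0,0,-22],-1],[[-6,-301,20],[0,0,-22],-1],[[-6,-301,20],[0,0,-22],-1]]'

```text
time: 5.45
tool_pos: [0.5207, 0.0164, 0.1323]
ee_rot: [3.141, -0.0, -2.704]
wrist_force: [-0.2, 1.1, -4.5]
width: 0.0219
```

```bash
python3 - <<'E'
from h import *
t=snap('top','t2.png'); s=snap('side','s2.png')
o=status.get_obs(); print(o['time'],o['tool_pos'],np.degrees(o['ee_rot']),o['wrist_force'],o['wrist_torque'],o['width'],o['joint_positions'])
A=cv2.resize(t[140:205,210:275],(400,400),interpolation=3); B=cv2.resize(s[165:230,270:335],(400,400),interpolation=3)
cv2.imwrite('pics/c3.png',np.hstack([A,B])[:,:,::-1])
E
```

```text
5.55 [0.52110244 0.01599652 0.13290747] [-1.79977525e+02  4.80284186e-02 -1.54939895e+02] [ 0.59386024 -0.28268014 -4.93557777] [-0.0320541   0.17698245  0.01018716] 0.02173014857699461 [-7.81400159e-02  4.86322432e-02  1.55595263e+00  7.20101851e-05
  1.53608509e+00 -2.08631999e+00]
```

View pics/c3.png

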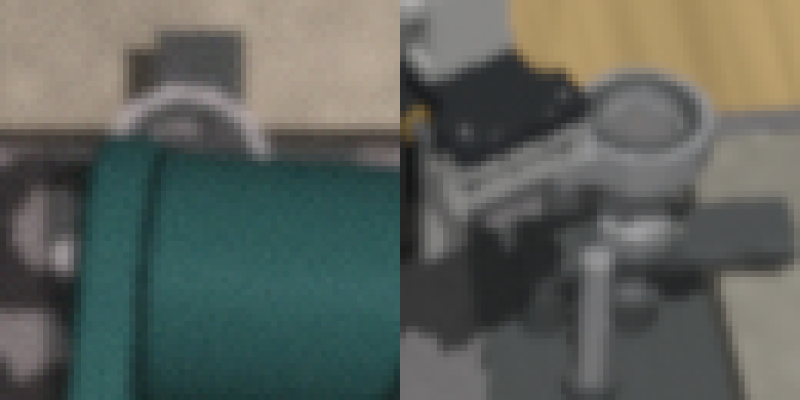

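From the side, the ring's top ellipse is centred at about (310.3,183.2), directly above the bolt at about (307.5,199). The top view is mostly blocked by the arm.

```bash
python3 - <<'E'
from h import *
a=np.radians(25.06); r=np.array([.5211,.0160])+.125*np.array([np.cos(a),np.sin(a)]); print(r,proj('side',[*r,.155]),proj('side',[.634,.068,.155]),proj('side',[.637,.068,.155]))
print(proj('top',[r[0]+.035,r[1],.155]),'seen approx',210+190*.1625,140+88*.1625)
E
```

```text
[0.63433309 0.06894589] [308.51390323 183.11546957] [308.45604731 183.33109953] [309.42837801 183.25629864]
[239.63481493 153.54736478] seen approx 240.875 154.3
```

>>> move_arm --targets '[[[0,0,20],[0,0,0],-1],[[0,0,35],[0,0,0],-1],[[0,0,44],[0,0,0],-1],[[0,0,48],[0,0,0],-1],[[0,0,48],[0,0,0],-1]]'

```text
time: 6.18
tool_pos: [0.5212, 0.0155, 0.085]
ee_rot: [-3.141, 0.001, -2.705]
wrist_force: [-0.1, 1.1, -2.9]
width: 0.022
```

>>> move_arm --targets '[[[0,0,1],[0,0,0],-1],[[0,0,2],[0,0,0],-1],[[0,0,2],[0,0,0],-1]]'

```text
time: 6.55
tool_pos: [0.5214, 0.0154, 0.0834]
ee_rot: [-3.141, 0.002, -2.705]
wrist_force: [-1.0, -0.4, 0.1]
width: 0.0216
```

>>> move_arm --targets '[[[0,0,1],[0,0,0],-1],[[0,0,2],[0,0,0],-1],[[0,0,2],[0,0,0],-1]]'

```text
time: 6.92
tool_pos: [0.5211, 0.0155, 0.0806]
ee_rot: [-3.141, 0.001, -2.705]
wrist_force: [-0.8, 0.3, 0.8]
width: 0.0214
```

>>> move_arm --targets '[[[-0.17,-6.54,0.5],[0,0,-3],-1],[[-0.17,-6.54,0.5],[0,0,-3],-1]]'

```text
time: 7.18
tool_pos: [0.5242, 0.0094, 0.0802]
ee_rot: [-3.141, 0.001, -2.654]
wrist_force: [0.5, 0.0, -0.0]
width: 0.0215
```

>>> move_arm --targets '[[[-0.17,-6.54,0.5],[0,0,-3],-1],[[-0.17,-6.54,0.5],[0,0,-3],-1]]'

```text
time: 7.42
tool_pos: [0.5273, 0.0039, 0.0796]
ee_rot: [-3.141, 0.001, -2.602]
wrist_force: [0.7, -0.1, 0.4]
width: 0.0218
```

>>> move_arm --targets '[[[-0.17,-6.54,0.5],[0,0,-3],-1],[[-0.17,-6.54,0.5],[0,0,-3],-1]]'

```text
time: 7.68
tool_pos: [0.5306, -0.0016, 0.0791]
ee_rot: [-3.141, 0.0, -2.55]
wrist_force: [0.9, -0.3, -0.3]
width: 0.0216
```

>>> move_arm --targets '[[[-0.17,-6.54,0.5],[0,0,-3],-1],[[-0.17,-6.54,0.5],[0,0,-3],-1]]'

```text
time: 7.92
tool_pos: [0.5343, -0.0068, 0.0785]
ee_rot: [3.141, 0.0, -2.498]
wrist_force: [-0.0, -0.6, 0.1]
width: 0.0216
```

```bash
python3 - <<'E'
from h import *
s=snap('side','s3.png')
o=status.get_obs(); print(o['time'],o['tool_pos'],np.degrees(o['ee_rot']),o['wrist_force'],o['wrist_torque'],o['width'],o['joint_positions'])
cv2.imwrite('pics/c4.png',cv2.resize(s[170:240,260:350],(720,560),interpolation=3)[:,:,::-1])
E
```

```text
7.975 [ 0.53426083 -0.00679515  0.07851809] [-1.79999677e+02  1.57361894e-02 -1.43126857e+02] [ 0.22445236 -0.03275804  0.09315755] [ 0.27316862 -0.28808231 -0.0737058 ] 0.0219279032028102 [-1.18971952e-01  1.12518832e-01  1.59858788e+00  1.87489328e-04
  1.43028346e+00 -2.33335226e+00]
```

View pics/c4.png

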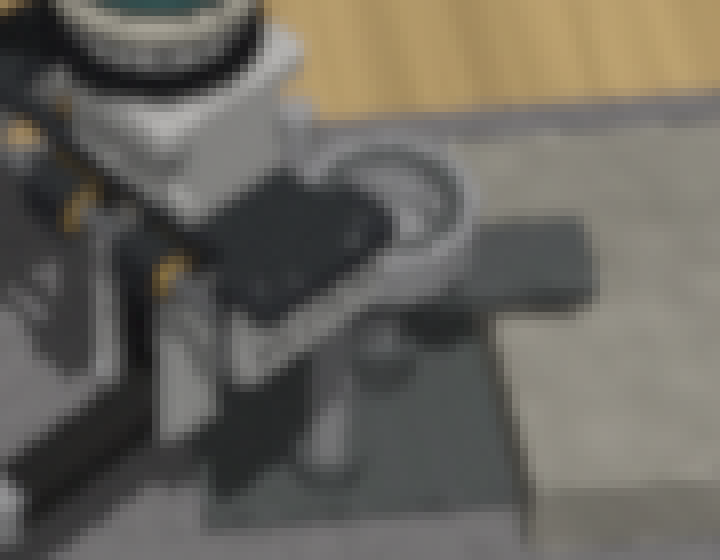

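The ring is still resting on top of the head with about 5 N on it. I'll sweep the other way.

>>> move_arm --targets '[[[-1.5,19.5,0],[0,0,9],-1],[[-1.5,19.5,0],[0,0,9],-1]]'

```text
time: 8.22
tool_pos: [0.5226, 0.0104, 0.0781]
ee_rot: [3.141, -0.001, -2.651]
wrist_force: [-0.5, 1.4, -1.3]
width: 0.0217
```

>>> move_arm --targets '[[[-0.17,6.54,0],[0,0,3],-1],[[-0.17,6.54,0],[0,0,3],-1]]'

```text
time: 8.48
tool_pos: [0.52, 0.0154, 0.0776]
ee_rot: [3.141, -0.002, -2.703]
wrist_force: [-0.2, 1.3, -3.0]
width: 0.0216
```

>>> move_arm --targets '[[[-0.17,6.54,0],[0,0,3],-1],[[-0.17,6.54,0],[0,0,3],-1]]'

```text
time: 8.72
tool_pos: [0.5175, 0.0213, 0.0774]
ee_rot: [3.141, -0.002, -2.755]
wrist_force: [-1.0, 1.6, -4.7]
width: 0.0216
```

>>> move_arm --targets '[[[-0.17,6.54,0.3],[0,0,3],-1],[[-0.17,6.54,0.3],[0,0,3],-1]]'

```text
time: 8.98
tool_pos: [0.5155, 0.0272, 0.0774]
ee_rot: [-3.142, -0.002, -2.808]
wrist_force: [-0.4, 0.6, -4.2]
width: 0.0215
```

>>> move_arm --targets '[[[-0.17,6.54,0.3],[0,0,3],-1],[[-0.17,6.54,0.3],[0,0,3],-1]]'

```text
time: 9.22
tool_pos: [0.5138, 0.0334, 0.0775]
ee_rot: [-3.141, -0.001, -2.86]
wrist_force: [-0.7, -0.0, -5.0]
width: 0.0217
```

>>> move_arm --targets '[[[-0.17,6.54,0.3],[0,0,3],-1],[[-0.17,6.54,0.3],[0,0,3],-1]]'

```text
time: 9.48
tool_pos: [0.5121, 0.0398, 0.0773]
ee_rot: [-3.141, -0.001, -2.912]
wrist_force: [-1.3, 1.0, -4.7]
width: 0.0217
```

```bash
python3 - <<'E'
from h import *
o=status.get_obs(); print(o['time'],o['tool_pos'],np.degrees(o['ee_rot']),o['wrist_force'],o['wrist_torque'],o['width'])
E
```

```text
9.475 [0.5120864  0.03980462 0.07733879] [-1.79986174e+02 -4.52807558e-02 -1.66858028e+02] [-1.25392274  0.96274082 -4.65257995] [0.12947229 0.47692758 0.15911013] 0.021737637309150452
```

The force went back to the wrench's weight at about yaw 23° and stayed there, so the ring seems to have dropped onto the hexagon. I'll lower it further and feel for the seat.

>>> move_arm --targets '[[[0,0,1],[0,0,0],-1],[[0,0,1.5],[0,0,0],-1],[[0,0,1.5],[0,0,0],-1]]'

```text
time: 9.85
tool_pos: [0.5121, 0.0399, 0.076]
ee_rot: [3.141, -0.0, -2.914]
wrist_force: [-2.0, 0.6, -4.3]
width: 0.0217
```

>>> move_arm --targets '[[[0,0,1],[0,0,0],-1],[[0,0,1.5],[0,0,0],-1],[[0,0,1.5],[0,0,0],-1]]'

```text
time: 10.22
tool_pos: [0.5121, 0.0401, 0.0745]
ee_rot: [3.142, -0.0, -2.915]
wrist_force: [-2.9, 1.3, -4.3]
width: 0.0218
```

>>> move_arm --targets '[[[0,0,1],[0,0,0],-1],[[0,0,1.5],[0,0,0],-1],[[0,0,1.5],[0,0,0],-1]]'

```text
time: 10.6
tool_pos: [0.5122, 0.04, 0.073]
ee_rot: [3.141, -0.0, -2.915]
wrist_force: [-2.3, 0.5, -3.5]
width: 0.0217
```

```bash
python3 - <<'E'
from h import *
o=status.get_obs(); print(o['time'],o['tool_pos'],np.degrees(o['ee_rot']),o['wrist_force'],o['wrist_torque'],o['width'])
s=snap('side','s5.png')
cv2.imwrite('pics/c5.png',cv2.resize(s[170:240,260:350],(720,560),interpolation=3)[:,:,::-1])
E
```

```text
10.6 [0.51215534 0.04004977 0.0729612 ] [ 1.79992547e+02 -1.83549921e-02 -1.67005126e+02] [-2.31312179  0.52296349 -3.51230048] [0.18112054 0.67063179 0.21453837] 0.02174363044201772
```

View pics/c5.png

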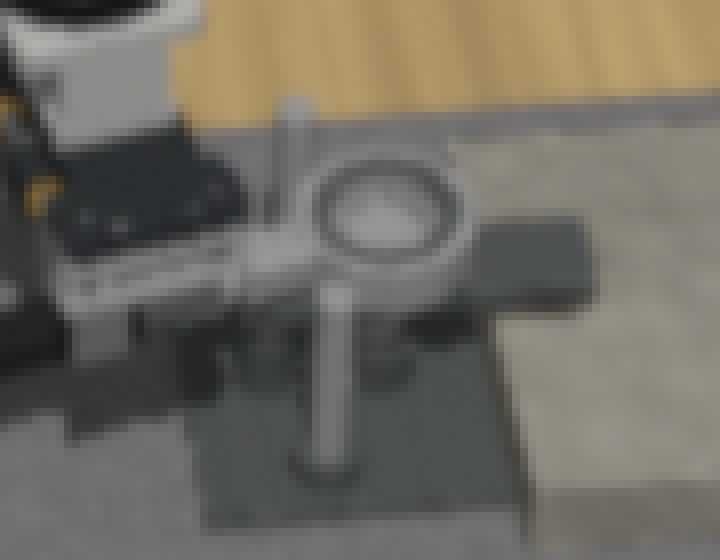

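The ring is now lower, with the bolt visible inside it. Its top is centred at about (308.1,196.6).

```bash
python3 - <<'E'
from h import *
for z in(.092,.0955,.100,.105): print(z,proj('side',[.634,.068,z]))
E
```

```text
0.092 [307.45480738 198.16325224]
0.0955 [307.50866513 197.36541516]
0.1 [307.57820722 196.33523355]
0.105 [307.65587005 195.18475312]
```

>>> move_arm --targets '[[[1,0,1],[0,0,0],-1],[[1,0,1.5],[0,0,0],-1],[[1,0,1.5],[0,0,0],-1]]'

```text
time: 11.02
tool_pos: [0.5119, 0.0399, 0.0718]
ee_rot: [-3.142, 0.001, -2.915]
wrist_force: [-0.6, 1.6, -4.7]
width: 0.0216
```

>>> move_arm --targets '[[[0,0,1],[0,0,0],-1],[[0,0,1.5],[0,0,0],-1],[[0,0,1.5],[0,0,0],-1]]'

```text
time: 11.4
tool_pos: [0.5115, 0.0399, 0.0701]
ee_rot: [-3.142, 0.0, -2.915]
wrist_force: [-0.7, 1.3, -4.2]
width: 0.0217
```

>>> move_arm --targets '[[[0.3,0,0],[0,1,0],-1],[[0.3,0,0],[0,1,0],-1]]'

```text
time: 11.65
tool_pos: [0.5114, 0.0399, 0.0701]
ee_rot: [3.142, -0.018, -2.915]
wrist_force: [0.4, 1.6, -3.9]
width: 0.0219
```

>>> move_arm --targets '[[[0.3,0,0],[0,1,0],-1],[[0.3,0,0],[0,1,0],-1]]'

```text
time: 11.9
tool_pos: [0.5113, 0.0398, 0.0706]
ee_rot: [-3.141, -0.034, -2.915]
wrist_force: [-0.8, 1.0, -0.3]
width: 0.0219
```

>>> move_arm --targets '[[[0.3,0,0],[0,1,0],-1],[[0.3,0,0],[0,1,0],-1]]'

```text
time: 12.15
tool_pos: [0.5111, 0.0396, 0.0707]
ee_rot: [-3.141, -0.051, -2.915]
wrist_force: [0.1, 1.2, -0.3]
width: 0.0219
```

```bash
python3 - <<'E'
from h import *
o=status.get_obs(); print(o['time'],o['tool_pos'],np.degrees(o['ee_rot']),o['wrist_force'],o['wrist_torque'],o['width'])
s=snap('side','s6.png')
E
```

```text
12.15 [0.51108203 0.03958946 0.07069293] [-179.97652434   -2.94630816 -167.00161764] [ 0.10573002  1.24907509 -0.3459537 ] [ 0.31751427 -0.17730064  0.22567039] 0.02193953301035739
```

The ring now bears on the collar at about 4 N, with the TCP at 0.0705, which is a plausible seat height. Next is the first clockwise stroke.

```bash
cat >> h.py <<'E'
B=np.array([.6335,.068])
def arc(c,steps,dz):  # cw turn steps (deg) about the bolt axis, dz mm world per step list
    for a,z in zip(steps,dz):
        Q=R.from_euler('z',-a,degrees=True); p=c[0]-[*B,0]; t=(Q.apply(p)+[*B,z/1e3],Q*c[1]); rel(c,(t[0]+[0,0,0],t[1]))
E
python3 - <<'E'
from h import *
c=P(.5111,.0396,.0707,193,3)
st=np.arange(5,51,5); arc(c,st,-st*.07)
E
```

```text
[[-0.5, 11.0, 0.3], [-0.3, -0.0, 5.0]]
[[-1.9, 21.8, 0.6], [-0.5, -0.0, 10.0]]
[[-4.3, 32.5, 0.8], [-0.8, -0.0, 15.0]]
[[-7.6, 43.0, 1.0], [-1.0, -0.0, 20.0]]
[[-11.8, 53.1, 1.1], [-1.3, -0.0, 25.0]]
[[-16.9, 62.8, 1.2], [-1.6, -0.0, 30.0]]
[[-22.7, 72.1, 1.3], [-1.8, -0.0, 35.0]]
[[-29.4, 80.8, 1.3], [-2.1, -0.0, 39.9]]
[[-36.8, 88.9, 1.2], [-2.4, -0.0, 44.9]]
[[-44.9, 96.3, 1.2], [-2.6, -0.0, 49.9]]
```

>>> move_arm --targets '[[[-0.5,11,0.3],[-0.3,0,5],-1],[[-1.9,21.8,0.6],[-0.5,0,10],-1],[[-4.3,32.5,0.8],[-0.8,0,15],-1],[[-7.6,43,1.0],[-1.0,0,20],-1],[[-11.8,53.1,1.1],[-1.3,0,25],-1]]'

```text
time: 12.82
tool_pos: [0.51, 0.0945, 0.0687]
ee_rot: [3.142, -0.052, 2.929]
wrist_force: [-0.6, 1.6, -0.3]
width: 0.0213
```

>>> move_arm --targets '[[[-0.5,11,0.3],[-0.3,0,5],-1],[[-1.9,21.8,0.6],[-0.5,0,10],-1],[[-4.3,32.5,0.8],[-0.8,0,15],-1],[[-7.6,43,1.0],[-1.0,0,20],-1],[[-7.6,43,1.0],[-1.0,0,20],-1]]'

```text
time: 13.45
tool_pos: [0.5259, 0.1352, 0.067]
ee_rot: [-3.141, -0.053, 2.584]
wrist_force: [-1.6, 1.5, 0.0]
width: 0.0215
```

```bash
python3 - <<'E'
from h import *
o=status.get_obs(); print(o['time'],o['tool_pos'],np.degrees(o['ee_rot']),o['wrist_force'],o['wrist_torque'],o['width'],o['joint_positions'])
s=snap('side','s7.png');t=snap('top','t7.png')
cv2.imwrite('pics/c7.png',np.hstack([cv2.resize(s[170:240,260:350],(450,350),interpolation=3),cv2.resize(t[140:210,210:280],(350,350),interpolation=3)])[:,:,::-1])
E
```

```text
13.45 [0.52593141 0.13518267 0.06702793] [-179.94343287   -3.03948706  148.05808857] [-1.63422469  1.54663648  0.04076829] [0.42475819 0.07038369 0.23732277] 0.02147202409391874 [ 0.1259029   0.16923218  1.55941833  0.03294278  1.45477919 -0.89192643]
```

View pics/c7.png

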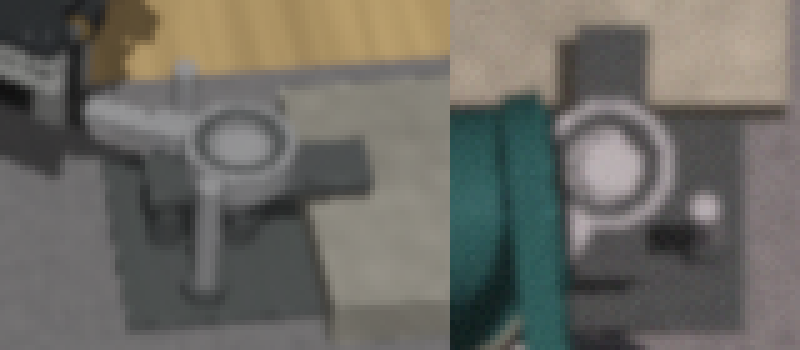

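The ring is well down on the bolt and the handle is now on the +y side. I'll check the strap's descent and the moment about the bolt axis.

```bash
cat >> h.py <<'E'
def strap(f,ref='s2.png',box=(322,188,340,212)):  # vertical shift (px) of strap end vs reference picture
    x0,y0,x1,y1=box; g=lambda f:cv2.cvtColor(cv2.imread('pics/'+f),cv2.COLOR_BGR2GRAY)[y0:y1,x0:x1].astype(np.float32)
    d=lambda a:np.abs(cv2.Sobel(a,cv2.CV_32F,0,1)); w=cv2.createHanningWindow((x1-x0,y1-y0),cv2.CV_32F)
    return cv2.phaseCorrelate(cv2.Sobel(g(ref),cv2.CV_32F,0,1),cv2.Sobel(g(f),cv2.CV_32F,0,1),w)
def M(o=None):
    o=o or status.get_obs(); r=np.array(o['tool_pos'])[:2]-B; F=o['wrist_force']; return o['wrist_torque'][2]+r[0]*F[1]-r[1]*F[0]
E
python3 - <<'E'
from h import *
for f in('side0.png','s3.png','s5.png','s6.png','s7.png'): print(f,strap(f))
for f in('side0.png','s2.png','s5.png','s6.png','s7.png'): 
    g=cv2.cvtColor(cv2.imread('pics/'+f),cv2.COLOR_BGR2GRAY); print(f,g[194:214,326:332].mean(1).round().astype(int))
print(proj('side',[.71,.06,.066]),proj('side',[.71,.06,.062]),M())
# ccw 65 deg about vertical, from measured
c=P(.5259,.1352,.067,148,3); arc(c,-np.array([10,20,30,40,50,60,66]),[0]*7)
E
```

```text
side0.png ((-0.013719429724945442, -0.06071189310047842), 0.9617787158047711)
s3.png ((-0.10559674909341332, -0.20516365847073104), 0.9665795236274048)
s5.png ((-0.11378414053016606, -0.07384376498091072), 0.969008379512363)
s6.png ((-0.059759175361948635, 0.05554485093004757), 0.9770132430173732)
s7.png ((0.541177926407725, 0.35826797401219324), 0.9361076178374114)
side0.png [123 120 111  92  76  73  73  72  73  73  74  70  59  54  63  94 121 129
 130 129]
s2.png [134 131 122 101  84  81  81  80  80  81  82  78  66  60  70 104 132 140
 141 141]
s5.png [133 131 121 100  84  80  81  80  80  81  81  77  66  60  70 103 132 140
 140 140]
s6.png [134 131 121 100  84  81  80  80  80  81  82  78  66  60  70 103 132 140
 140 140]
s7.png [132 130 126 113  92  81  79  79  79  79  80  81  78  66  69  98 129 138
 139 139]
[330.94221388 203.85740192] [330.83250878 204.74097436] -0.03843682931119327
[[-1.9, -22.0, -0.1], [0.5, 0.0, -10.0]]
[[-7.7, -43.4, -0.4], [1.0, 0.0, -20.0]]
[[-17.0, -63.4, -0.9], [1.6, 0.0, -30.0]]
[[-29.7, -81.5, -1.6], [2.1, 0.0, -39.9]]
[[-45.3, -97.2, -2.4], [2.6, 0.0, -49.9]]
[[-63.4, -109.8, -3.3], [3.1, 0.0, -59.9]]
[[-75.2, -115.9, -3.9], [3.5, 0.0, -65.9]]
```

The strap came down about 3 mm, so the wrench is driving the bolt. Next is the return stroke, then the second clockwise stroke.

>>> move_arm --targets '[[[-1.9,-22,-0.1],[0.5,0,-10],-1],[[-7.7,-43.4,-0.4],[1.0,0,-20],-1],[[-17,-63.4,-0.9],[1.6,0,-30],-1],[[-29.7,-81.5,-1.6],[2.1,0,-39.9],-1],[[-45.3,-97.2,-2.4],[2.6,0,-49.9],-1],[[-63.4,-109.8,-3.3],[3.1,0,-59.9],-1],[[-75.2,-115.9,-3.9],[3.5,0,-65.9],-1],[[-75.2,-115.9,-3.9],[3.5,0,-65.9],-1]]'

```text
time: 14.55
tool_pos: [0.5296, -0.0036, 0.067]
ee_rot: [-3.141, -0.05, -2.549]
wrist_force: [2.0, 5.4, -1.7]
width: 0.0215
```

```bash
python3 - <<'E'
from h import *
o=status.get_obs(); print(o['time'],o['tool_pos'],np.degrees(o['ee_rot']),o['wrist_force'],o['wrist_torque'],o['width'],M())
snap('side','s8.png'); print(strap('s8.png'))
p=o['tool_pos']; c=(p,R.from_euler('xyz',o['ee_rot'])); h=p[:2]-B; print(np.hypot(*h),np.degrees(np.arctan2(-h[1],-h[0])))
st=np.array([5,10,15,20,25]); arc(c,st,-st*.07)
E
```

```text
14.55 [ 0.52963204 -0.0035719   0.06696487] [-179.97585688   -2.87898393 -146.02901245] [ 1.95287809  5.40104702 -1.68721402] [ 1.03878109 -0.49651837  0.33361925] 0.021532785630938543 -0.08760531067163704
((0.5221077882031544, 0.5635269699627425), 0.9874004876172101)
0.12613916975581832 34.569412188856916
[[-0.4, 11.0, 0.3], [-0.3, 0.0, 5.0]]
[[-1.7, 21.9, 0.6], [-0.5, 0.0, 10.0]]
[[-4.0, 32.7, 0.8], [-0.8, 0.0, 15.0]]
[[-7.2, 43.2, 1.0], [-1.0, 0.0, 20.0]]
[[-11.3, 53.4, 1.2], [-1.3, 0.0, 25.0]]
```

```bash
sed -i 's/^B=.*/B=np.array([.633,.0692])/' h.py; python3 - <<'E'
from h import *
o=status.get_obs(); p=o['tool_pos']; c=(p,R.from_euler('xyz',o['ee_rot']))
rel(c,(p+[-.0005,.0012,0],c[1]))
c=(p+[-.0005,.0012,0],c[1])
st=np.array([5,10,15,20]); arc(c,st,-st*.07)
E
```

```text
[[-0.3, 1.3, -0.0], [0.0, 0.0, 0.0]]
[[-0.4, 11.0, 0.3], [-0.3, 0.0, 5.0]]
[[-1.8, 21.9, 0.6], [-0.5, 0.0, 10.0]]
[[-4.1, 32.7, 0.8], [-0.8, 0.0, 15.0]]
[[-7.3, 43.2, 1.0], [-1.0, 0.0, 20.0]]
```

>>> move_arm --targets '[[[-0.3,1.3,0],[0,0,0],-1],[[-0.3,1.3,0],[0,0,0],-1]]'

```text
time: 14.85
tool_pos: [0.5289, -0.0025, 0.0673]
ee_rot: [-3.139, -0.051, -2.549]
wrist_force: [4.0, 3.6, -2.1]
width: 0.0221
```

>>> move_arm --targets '[[[-0.4,11,0.3],[-0.3,0,5],-1],[[-1.8,21.9,0.6],[-0.5,0,10],-1],[[-4.1,32.7,0.8],[-0.8,0,15],-1],[[-7.3,43.2,1.0],[-1.0,0,20],-1]]'

```text
time: 15.35
tool_pos: [0.5115, 0.0376, 0.0662]
ee_rot: [-3.138, -0.049, -2.901]
wrist_force: [5.7, 1.7, -2.2]
width: 0.0218
```

>>> move_arm --targets '[[[-0.4,11,0.3],[-0.3,0,5],-1],[[-1.8,21.9,0.6],[-0.5,0,10],-1],[[-4.1,32.7,0.8],[-0.8,0,15],-1],[[-7.3,43.2,1.0],[-1.0,0,20],-1]]'

```text
time: 15.85
tool_pos: [0.5079, 0.0809, 0.0646]
ee_rot: [-3.138, -0.048, 3.032]
wrist_force: [4.5, 1.9, -1.6]
width: 0.0217
```

```bash
cat > st.py <<'E'
from h import *
import sys
o=status.get_obs(); print(round(o['time'],2),o['tool_pos'].round(4),np.degrees(o['ee_rot']).round(1),o['wrist_force'].round(1),o['wrist_torque'].round(2),'M',round(M(),2))
if len(sys.argv)>1: snap('side',sys.argv[1]); print(strap(sys.argv[1])); print('M',M())
E
python3 st.py s9.png
```

```text
15.85 [0.5079 0.0809 0.0646] [-179.8   -2.8  173.7] [ 4.5  1.9 -1.6] [ 0.43 -0.87  0.3 ] M 0.01
((0.09722310229119735, 0.9085686953804029), 0.8525915681212036)
M 0.04660793524993207
```

>>> move_arm --targets '[[[-1.5,0,0],[0,0,0],-1],[[-1.5,0,0],[0,0,0],-1]]'

```text
time: 16.15
tool_pos: [0.508, 0.0808, 0.0642]
ee_rot: [-3.138, -0.052, 3.035]
wrist_force: [0.3, 2.3, -0.1]
width: 0.0218
```

>>> move_arm --targets '[[[-0.4,11,0.3],[-0.3,0,5],-1],[[-1.8,21.9,0.6],[-0.5,0,10],-1],[[-4.1,32.7,0.8],[-0.8,0,15],-1],[[-4.1,32.7,0.8],[-0.8,0,15],-1]]'

```text
time: 16.65
tool_pos: [0.5152, 0.1131, 0.0629]
ee_rot: [-3.138, -0.052, 2.774]
wrist_force: [-0.4, 3.6, -0.9]
width: 0.0216
```

>>> move_arm --targets '[[[-0.4,11,0.3],[-0.3,0,5],-1],[[-1.8,21.9,0.6],[-0.5,0,10],-1],[[-4.1,32.7,0.8],[-0.8,0,15],-1],[[-4.1,32.7,0.8],[-0.8,0,15],-1]]'

```text
time: 17.15
tool_pos: [0.5305, 0.1422, 0.0617]
ee_rot: [-3.139, -0.052, 2.512]
wrist_force: [-1.8, 3.5, 0.7]
width: 0.0219
```

```bash
python3 st.py s10.png; python3 - <<'E'
from h import *
o=status.get_obs(); p=o['tool_pos']; c=(p,R.from_euler('xyz',o['ee_rot'])); h=p[:2]-[.634,.069]; print(np.hypot(*h),np.degrees(np.arctan2(-h[1],-h[0])))
import h as H; H.B=np.array([.6338,.0688]); arc(c,-np.array([10,20,30,40,50,60,66,72]),[0]*8)
E
```

```text
17.15 [0.5305 0.1422 0.0617] [-179.8   -3.   143.9] [-1.8  3.5  0.7] [0.61 0.   0.34] M 0.12
((-0.03959943546561817, 1.2120313402167415), 0.7660373752867734)
M 0.08185211463075778
0.1267192482703906 -35.21112421849912
[[-2.2, -22.0, -0.1], [0.5, -0.0, -10.0]]
[[-8.2, -43.2, -0.3], [1.0, -0.1, -20.0]]
[[-17.7, -63.1, -0.7], [1.6, -0.1, -30.0]]
[[-30.6, -81.1, -1.4], [2.1, -0.1, -39.9]]
[[-46.4, -96.5, -2.1], [2.6, -0.1, -49.9]]
[[-64.6, -108.9, -3.0], [3.1, -0.2, -59.9]]
[[-76.5, -114.8, -3.6], [3.4, -0.2, -65.9]]
[[-88.9, -119.4, -4.3], [3.7, -0.2, -71.9]]
```

>>> move_arm --targets '[[[-2.2,-22,-0.1],[0.5,0,-10],-1],[[-8.2,-43.2,-0.3],[1.0,-0.1,-20],-1],[[-17.7,-63.1,-0.7],[1.6,-0.1,-30],-1],[[-30.6,-81.1,-1.4],[2.1,-0.1,-39.9],-1],[[-46.4,-96.5,-2.1],[2.6,-0.1,-49.9],-1],[[-64.6,-108.9,-3.0],[3.1,-0.2,-59.9],-1],[[-76.5,-114.8,-3.6],[3.4,-0.2,-65.9],-1],[[-76.5,-114.8,-3.6],[3.4,-0.2,-65.9],-1]]'

```text
time: 18.2
tool_pos: [0.5253, 0.0038, 0.0616]
ee_rot: [-3.139, -0.05, -2.623]
wrist_force: [1.9, 4.4, -1.4]
width: 0.022
```

```bash
python3 st.py s11.png; python3 - <<'E'
from h import *
o=status.get_obs(); p=o['tool_pos']; c=(p,R.from_euler('xyz',o['ee_rot'])); h=p[:2]-[.6338,.0688]; print(np.hypot(*h),np.degrees(np.arctan2(-h[1],-h[0])))
import h as H; H.B=np.array([.6338,.0688]); arc(c,np.array([5,10,15,20]),-.07*np.array([5,10,15,20]))
E
```

```text
18.2 [0.5253 0.0038 0.0616] [-179.9   -2.8 -150.3] [ 1.9  4.4 -1.4] [ 0.91 -0.46  0.35] M 0.0
((-0.1494420508819676, 1.2682436814596798), 0.7922728563900348)
M -0.03278494831467282
0.1264594644806492 30.752132215193587
[[-0.3, 11.0, 0.3], [-0.2, 0.0, 5.0]]
[[-1.6, 22.0, 0.6], [-0.5, 0.0, 10.0]]
[[-3.8, 32.8, 0.8], [-0.7, 0.0, 15.0]]
[[-6.9, 43.4, 0.9], [-1.0, 0.1, 20.0]]
```

>>> move_arm --targets '[[[-0.6,1,0],[0,0,0],-1],[[-0.9,12,0.3],[-0.2,0,5],-1],[[-2.2,23,0.6],[-0.5,0,10],-1],[[-4.4,33.8,0.8],[-0.7,0,15],-1],[[-4.4,33.8,0.8],[-0.7,0,15],-1]]'

```text
time: 18.88
tool_pos: [0.5122, 0.0357, 0.0609]
ee_rot: [-3.136, -0.049, -2.882]
wrist_force: [1.3, 0.8, -0.3]
width: 0.0219
```

```bash
python3 st.py s12.png
```

```text
18.88 [0.5122 0.0357 0.0609] [-179.7   -2.8 -165.1] [ 1.3  0.8 -0.3] [ 0.45 -0.44  0.19] M 0.14
((-0.10150663062832166, 1.4380450092249788), 0.7599636989611166)
M 0.03747303898966355
```

>>> move_arm --targets '[[[-0.3,11,0.3],[-0.2,0,5],-1],[[-1.6,22,0.6],[-0.5,0,10],-1],[[-1.6,22,0.6],[-0.5,0,10],-1]]'

```text
time: 19.3
tool_pos: [0.5082, 0.057, 0.06]
ee_rot: [-3.136, -0.048, -3.056]
wrist_force: [1.7, 1.4, -0.5]
width: 0.022
```

```bash
python3 st.py s13.png
```

```text
19.3 [0.5082 0.057  0.06  ] [-179.7   -2.8 -175.1] [ 1.7  1.4 -0.5] [ 0.48 -0.4   0.26] M 0.11
((-0.3593208690547449, 1.5318781208176997), 0.8407498978906207)
M 0.0018687910186491533
```

>>> move_arm --targets '[[[-0.3,11,0.3],[-0.2,0,5],-1],[[-1.6,22,0.6],[-0.5,0,10],-1],[[-1.6,22,0.6],[-0.5,0,10],-1]]'

```text
time: 19.73
tool_pos: [0.5079, 0.0785, 0.0591]
ee_rot: [-3.136, -0.048, 3.053]
wrist_force: [0.8, 0.2, -0.7]
width: 0.0218
```

```bash
python3 st.py s14.png
```

```text
19.73 [0.5079 0.0785 0.0591] [-179.7   -2.7  174.9] [ 0.8  0.2 -0.7] [ 0.19 -0.35  0.37] M 0.33
((-0.4934154822702368, 1.5297630546509566), 0.8505000411360352)
M 0.16304400859396878
```

```bash
cat > st.py <<'E'
from h import *
import sys
ms=[]
for i in range(6):
    snap('side',sys.argv[1]); o=status.get_obs(); ms.append([M(o),*o['wrist_force'],o['wrist_torque'][2]])
ms=np.array(ms); print(round(o['time'],2),o['tool_pos'].round(4),np.degrees(o['ee_rot']).round(1),'M F tz',ms.mean(0).round(2),'sd',ms[:,0].std().round(2),np.round(strap(sys.argv[1])[0],2))
E
python3 st.py s15.png
```

```text
20.07 [0.5079 0.0789 0.0591] [-179.7   -2.7  174.8] M F tz [ 0.28  0.59  0.71 -0.53  0.37] sd 0.08 [-0.57  1.7 ]
```

>>> move_arm --targets '[[[-0.3,11,0.3],[-0.2,0,5],-1],[[-0.3,11,0.3],[-0.2,0,5],-1]]'

```text
time: 20.32
tool_pos: [0.5092, 0.0897, 0.0589]
ee_rot: [-3.136, -0.047, 2.965]
wrist_force: [-0.1, -0.8, 0.0]
width: 0.0219
```

```bash
python3 st.py s16.png
```

```text
20.62 [0.5092 0.0899 0.0588] [-179.7   -2.7  169.8] M F tz [ 0.49  0.46 -1.07  0.03  0.37] sd 0.04 [-0.57  1.67]
```

>>> move_arm --targets '[[[-0.3,11,0.3],[-0.2,0,5],-1],[[-0.3,11,0.3],[-0.2,0,5],-1]]'

```text
time: 20.88
tool_pos: [0.5114, 0.1006, 0.0585]
ee_rot: [-3.135, -0.047, 2.877]
wrist_force: [1.2, -2.3, 0.5]
width: 0.0217
```

```bash
python3 st.py s17.png
```

```text
21.18 [0.5114 0.1007 0.0584] [-179.7   -2.7  164.8] M F tz [ 0.64  0.12 -2.59  0.6   0.33] sd 0.06 [-0.64  1.7 ]
```

The pad has met the slab: the strap has stopped and the torque is rising. Now small steps.

>>> move_arm --targets '[[[-0.1,6.6,0],[-0.1,0,3],-1],[[-0.1,6.6,0],[-0.1,0,3],-1]]'

```text
time: 21.42
tool_pos: [0.5132, 0.1071, 0.0584]
ee_rot: [-3.135, -0.046, 2.824]
wrist_force: [0.5, -2.9, 1.6]
width: 0.0217
```

```bash
python3 st.py s18.png
```

```text
21.73 [0.5132 0.1072 0.0584] [-179.6   -2.7  161.8] M F tz [ 0.73 -0.12 -3.11  0.76  0.35] sd 0.1 [-0.65  1.78]
```

>>> move_arm --targets '[[[-0.2,8.8,0],[-0.2,0,4],-1],[[-0.2,8.8,0],[-0.2,0,4],-1]]'

```text
time: 21.98
tool_pos: [0.5161, 0.1154, 0.0583]
ee_rot: [-3.135, -0.046, 2.755]
wrist_force: [-0.1, -3.0, 1.2]
width: 0.0221
```

```bash
python3 st.py s19.png; python3 st.py s19.png
```

```text
22.27 [0.5161 0.1155 0.0583] [-179.7   -2.6  157.8] M F tz [ 0.72 -0.08 -3.31  0.95  0.33] sd 0.05 [-0.46  1.77]
22.57 [0.5161 0.1156 0.0582] [-179.7   -2.6  157.8] M F tz [ 0.8   0.33 -4.11  1.04  0.34] sd 0.07 [-0.65  1.85]
```

>>> move_arm --targets '[[[-0.1,4.4,0],[-0.1,0,2],-1],[[-0.1,4.4,0],[-0.1,0,2],-1]]'

```text
time: 22.82
tool_pos: [0.5178, 0.1196, 0.0582]
ee_rot: [-3.136, -0.046, 2.719]
wrist_force: [-0.8, -4.5, 1.3]
width: 0.0218
```

```bash
python3 st.py s20.png; python3 st.py s20.png
```

```text
23.12 [0.5178 0.1196 0.0582] [-179.7   -2.6  155.8] M F tz [ 0.82 -0.09 -4.44  0.69  0.3 ] sd 0.08 [-0.44  1.6 ]
23.43 [0.5178 0.1197 0.0582] [-179.7   -2.6  155.8] M F tz [ 0.89 -0.46 -4.57  0.81  0.34] sd 0.07 [-0.8   1.71]
```

>>> move_arm --targets '[[[-0.2,-8.8,0],[0.2,0,-4],-1],[[-0.5,-13.1,0],[0.3,0,-6],-1],[[-0.5,-13.1,0],[0.3,0,-6],-1]]'

```text
time: 23.8
tool_pos: [0.5137, 0.1086, 0.0585]
ee_rot: [-3.138, -0.046, 2.822]
wrist_force: [2.3, -1.2, -0.0]
width: 0.0218
```

```bash
python3 st.py s21.png
```

```text
24.1 [0.5135 0.1082 0.0585] [-179.7   -2.6  161.8] M F tz [ 0.06  2.38 -0.63  0.18  0.08] sd 0.07 [-0.68  1.62]
```

The bolt is firm at about 0.85 N m. With the handle backed off the torque is about 0, so I can lift off.

>>> move_arm --targets '[[[0.2,0,-4],[0,0,0],-1],[[0.4,0,-9],[0,0,0],-1],[[0.7,0,-15],[0,0,0],-1],[[0.7,0,-15],[0,0,0],-1]]'

```text
time: 24.6
tool_pos: [0.513, 0.1078, 0.0725]
ee_rot: [-3.136, -0.047, 2.823]
wrist_force: [5.2, -1.0, -5.2]
width: 0.0218
```

>>> move_arm --targets '[[[0.5,0,-10],[0,0,0],-1],[[1.0,0,-25],[0,0,0],-1],[[1.5,0,-40],[0,0,0],-1],[[2,0,-60],[0,0,0],-1],[[2,0,-70],[0,0,0],-1],[[2,0,-70],[0,0,0],-1]]'

```text
time: 25.35
tool_pos: [0.5137, 0.108, 0.143]
ee_rot: [-3.136, -0.048, 2.823]
wrist_force: [0.5, -0.5, -5.2]
width: 0.0216
```

```bash
python3 - <<'E'
from h import *
o=status.get_obs(); print(o['time'],o['tool_pos'],np.degrees(o['ee_rot']),o['wrist_force'],o['width'])
s=snap('side','s22.png');t=snap('top','t22.png')
cv2.imwrite('pics/c22.png',np.hstack([cv2.resize(s[140:240,240:350],(440,400),interpolation=3),cv2.resize(t[130:220,200:280],(356,400),interpolation=3)])[:,:,::-1])
E
```

```text
25.35 [0.51370801 0.10797322 0.1429989 ] [-179.65531274   -2.76606775  161.76839641] [ 0.49172991 -0.48992941 -5.18066447] 0.02160143265208743
```

View pics/c22.png

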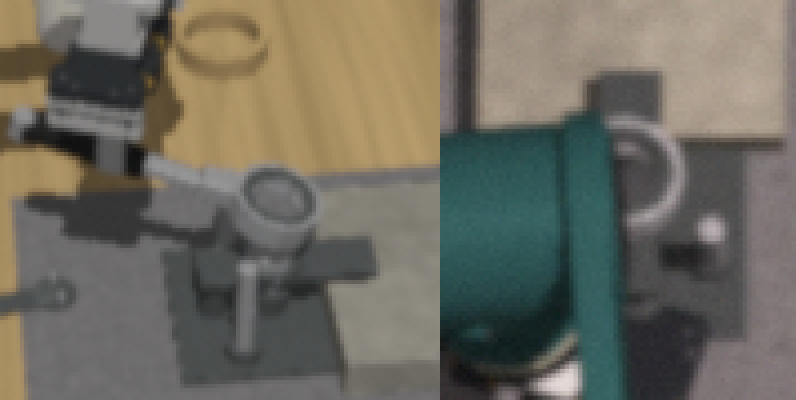

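The wrench is off the bolt, with the ring at side pixel (310,188.8) and the tail at (245,171). It may be nose-down, so I'll check.

```bash
python3 - <<'E'
from h import *
for z in(.12,.13,.14,.15,.16,.17,.18): print(z,proj('side',[.6326,.069,z]).round(1),proj('side',[.428,.136,z]).round(1))
# edge detection of ring lowest: plan place pose
c=(np.array([.5137,.1080,.143]),R.from_euler('xyz',status.get_obs()['ee_rot']))
E
```

```text
0.12 [307.4 191.5] [240.4 182.1]
0.13 [307.6 189.2] [240.2 179.8]
0.14 [307.7 186.8] [240.  177.4]
0.15 [307.9 184.4] [239.8 175. ]
0.16 [308.  181.9] [239.6 172.6]
0.17 [308.2 179.5] [239.4 170.1]
0.18 [308.4 177. ] [239.2 167.6]
```

```bash
python3 - <<'E'
from h import *
c=(np.array([.5137,.1080,.143]),R.from_euler('xyz',status.get_obs()['ee_rot']))
rel(c,(np.array([.5137,.108,.205]),c[1]),P(.50,.30,.205,180,-8),P(.50,.30,.035,180,-8))
d=P(.50,.30,.035,180,-8); rel(d,P(.5,.3,.006,180,-8),P(.5,.3,.1,180,-8))
E
```

```text
[[3.1, -0.4, -61.9], [0.0, 0.0, 0.0]]
[[76.1, 177.7, -59.5], [-1.2, -10.8, -18.2]]
[[67.6, 178.8, 110.3], [-1.2, -10.8, -18.2]]
[[4.0, -0.0, 28.7], [0.0, 0.0, 0.0]]
[[-9.0, 0.0, -64.4], [0.0, 0.0, 0.0]]
```

>>> move_arm --targets '[[[3.1,-0.4,-61.9],[0,0,0],-1],[[3.1,-0.4,-61.9],[0,0,0],-1],[[76.1,177.7,-59.5],[-1.2,-10.8,-18.2],-1],[[76.1,177.7,-59.5],[-1.2,-10.8,-18.2],-1],[[76.1,177.7,-59.5],[-1.2,-10.8,-18.2],-1],[[76.1,177.7,-59.5],[-1.2,-10.8,-18.2],-1],[[76.1,177.7,-59.5],[-1.2,-10.8,-18.2],-1],[[76.1,177.7,-59.5],[-1.2,-10.8,-18.2],-1],[[71,178.3,40],[-1.2,-10.8,-18.2],-1],[[68.5,178.7,90],[-1.2,-10.8,-18.2],-1],[[67.6,178.8,110.3],[-1.2,-10.8,-18.2],-1],[[67.6,178.8,110.3],[-1.2,-10.8,-18.2],-1],[[67.6,178.8,110.3],[-1.2,-10.8,-18.2],-1]]'

```text
time: 27.08
tool_pos: [0.5029, 0.2995, 0.0378]
ee_rot: [3.14, 0.146, 3.14]
wrist_force: [0.3, -0.1, -3.3]
width: 0.0221
```

```bash
python3 - <<'E'
from h import *
o=status.get_obs(); print(o['time'],o['tool_pos'],np.degrees(o['ee_rot']),o['wrist_force'],o['width'])
s=snap('side','s23.png')
cv2.imwrite('pics/c23.png',cv2.resize(s[110:210,210:350],(770,550),interpolation=3)[:,:,::-1])
E
```

```text
27.075 [0.50294719 0.29950916 0.0377748 ] [179.91616634   8.35551222 179.88732834] [ 0.25842332 -0.13159274 -3.34084607] 0.022071978657393992
```

View pics/c23.png

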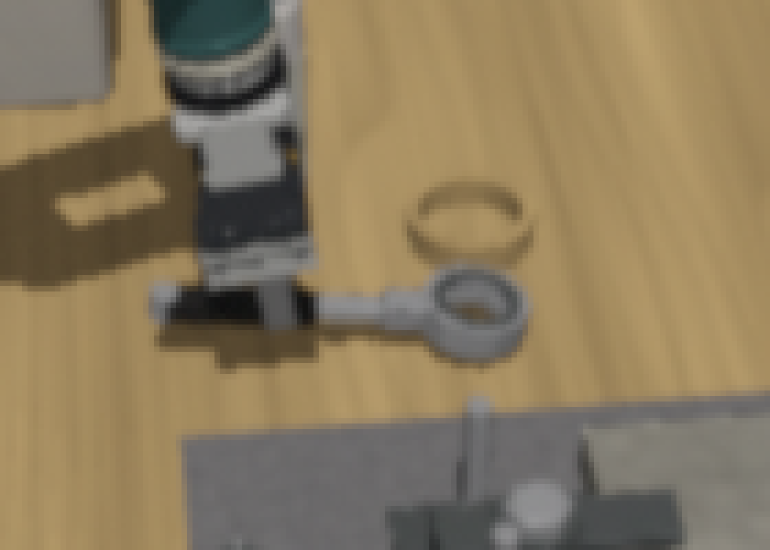

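The ring is at or touching the bench while the tail is still up. I'll lower the grip slowly so the wrench levels out.

>>> move_arm --targets '[[[0.6,0,5],[0,0,0],-1],[[1.3,0,10],[0,0,0],-1],[[2,0,15],[0,0,0],-1],[[2,0,15],[0,0,0],-1]]'

```text
time: 27.62
tool_pos: [0.5014, 0.3, 0.0203]
ee_rot: [3.141, 0.143, -3.141]
wrist_force: [-0.7, 0.7, -1.7]
width: 0.0217
```

>>> move_arm --targets '[[[0.6,0,5],[0,0,0],-1],[[1.3,0,10],[0,0,0],-1],[[2,0,14],[0,0,0],-1],[[2,0,14],[0,0,0],-1]]'

```text
time: 28.12
tool_pos: [0.5009, 0.2996, 0.0054]
ee_rot: [-3.141, 0.142, 3.142]
wrist_force: [-0.8, 1.1, -1.7]
width: 0.0215
```

```bash
python3 - <<'E'
from h import *
o=status.get_obs(); print(o['time'],o['tool_pos'],np.degrees(o['ee_rot']),o['wrist_force'],o['wrist_torque'],o['width'])
E
```

```text
28.125 [0.50094639 0.299563   0.00536949] [-179.97370371    8.12411768  179.99770385] [-0.79116441  1.08475547 -1.7267813 ] [0.14721116 0.13758529 0.11462637] 0.02148387169588551
```

>>> move_arm --targets '[[[0.2,0,2],[0,0,0],-1],[[0.2,0,2],[0,0,0],-1],[[0.2,0,2],[0,0,0],0],[[0.2,0,2],[0,0,0],0.5],[[0.2,0,2],[0,0,0],0.5],[[0.2,0,2],[0,0,0],0.5],[[0.2,0,2],[0,0,0],0.5],[[0.2,0,2],[0,0,0],0.5]]'

```text
time: 29.12
tool_pos: [0.5013, 0.2997, 0.004]
ee_rot: [-3.141, 0.143, 3.141]
wrist_force: [0.5, 0.3, 0.7]
width: 0.0701
```

>>> move_arm --targets '[[[-4,0,-30],[0,0,0],0.5],[[-11,0,-80],[0,0,0],0.5],[[-20,0,-140],[0,0,0],0.5],[[-28,0,-200],[0,0,0],0.5],[[-28,0,-200],[0,0,0],0.5],[[120,100,-200],[0,0,0],0.5],[[120,100,-200],[0,0,0],0.5],[[120,100,-200],[0,0,0],0.5],[[120,100,-200],[0,0,0],0.5],[[120,100,-200],[0,0,0],0.5]]'

```text
time: 30.38
tool_pos: [0.3541, 0.3993, 0.1839]
ee_rot: [-3.14, 0.142, -3.141]
wrist_force: [-0.3, -0.1, 0.8]
width: 0.0705
```

```bash
python3 - <<'E'
from h import *
o=status.get_obs(); print(o['time'],o['tool_pos'],o['wrist_force'],o['width'])
s=snap('side','s24.png');t=snap('top','t24.png')
print(strap('s24.png'))
cv2.imwrite('pics/c24.png',np.hstack([cv2.resize(s[130:250,210:350],(400,343),interpolation=3),cv2.resize(t[130:265,130:290],(400,343),interpolation=3)])[:,:,::-1])
E
```

```text
30.375 [0.35411733 0.39927835 0.18389717] [-0.32017549 -0.09408595  0.84468228] 0.07046435601776845
((-0.49952982107951094, 1.5643228610877298), 0.8339872586506384)
```

View pics/c24.png

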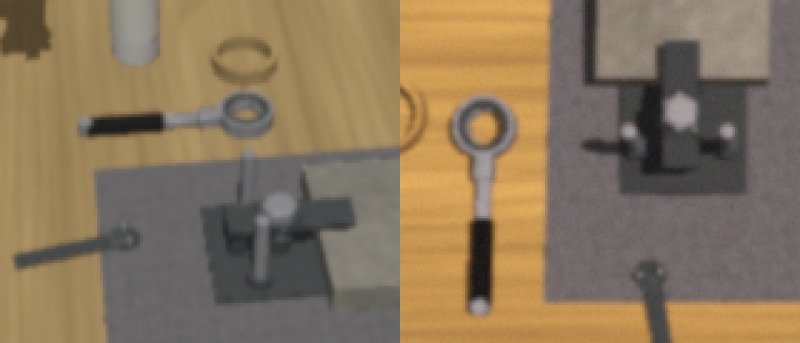

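The wrench lies flat on the wood, clear of the clamp. The strap is still down and the other things look untouched, so I'm handing in.

```bash
python3 -c "
from bench import order; print(order.close_job())"
```

```text
the job is handed in; nothing more can be done
None
```

The bolt is tight and the job is handed in, at about 30 s of the 72 s allowed. No verdict was reported.

- **Fitting:** I found the hexagon's angle by sight, then by feel with about 5 N on the ring. I lowered the ring until it bore on the collar.
- **Tightening:** Three clockwise strokes between the posts, without lifting the wrench off. The strap came down about 7 mm and then stopped. The torque rose from about 0.1 to about 0.85 N m, with each average uncertain by roughly 0.1.
- **Putting down:** I eased the handle back to about zero torque, lifted the wrench off and laid it on the bare wood about 230 mm from the clamp.

**Last checks:**
- The final pictures show the wrench flat, the strap still down, and nothing else visibly moved in the area they cover. The open spanner, cork block, jar and screwdriver were outside those pictures and were not checked at the end.
- The firm torque comes from the wrist force only. The pictures are too coarse to read the collar's angle or confirm that the pad is touching the slab.
- The strap-shift readings disagreed by about 0.2 pixels (roughly 1 mm) after contact.
- The wrench slipped nose-down by roughly 10° in the fingers while I lifted it off. It levelled out again against the bench as I set it down.

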